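Rewind the outdoor shower's clockwork timer

TASK

Rewind the shower timer: turn its crank clockwise until the resistance suddenly drops away, stop within a quarter turn of that so that the overwind pin in the recess stays down, and let go; the crank must then stay wound. After that push the timer's open flap down past its roller catch until it snaps fully shut. Leave the canister, cups, paddle, scoop and soap where they are.

Things in the scene. Friction and masses are not known exactly. Their poses are not given: they have to be found in the camera images.
- timer: White plastic box, 200 (x) x 330 (y) x 100 mm high, fixed to the table; origin under its centre, z up, its plain front (rubber strip, blank round plate) faces its -x, towards the robot. The crank stands on its top in the -y half (axis at x 0, y -80 mm). In the +y half is a recess 100 (x) x 100 (y 55 to 155) x 50 mm deep that the flap covers when shut.
- crank_axis (a point): Point on the crank's vertical axis, at the height of the middle of the knob (158 mm above the table). Fixed to the timer; its axes are the timer's.
- knob_mid (a point): Centre of the crank's upright black knob: 60 mm tall (128 to 188 mm above the table), 34 mm thick, 30 mm at its waist; it spins freely on its own axis, 60 mm from the crank's axis. Beneath it is a flat steel arm, top at 128 mm.
- crank (a joint): Crank angle in rad, 0 at the start (arm towards the timer's -x), growing clockwise seen from above, past 2 pi. A spring resists with 4 to 8 N at the knob all the way and turns it back, at 1 to 2 rad/s or faster, if let go. At an unseen point, different each time, 1.2 to 2.5 turns on, the load falls to under 2 N (after a short kick forward) and a pawl holds the crank from then on.
- flap (a joint): Angle of the flap in rad: 0 fully shut and flush, 1.57 upright; it starts open and stays where it is put. At about 0.13 rad it meets the sprung roller catch, which takes about 6 to 14 N pressed down near its free edge to pass, then it snaps to 0.
- flap_hinge (a point): Middle of the flap's hinge line, which runs along the timer's y at the far (+x) side of the recess, at x 47, y 105 mm from the timer's origin and 97 mm above the table; its axes are the timer's.
- flap_edge (a point): Middle of the free edge of the flap on its outer (upper) face, 90 mm from the hinge. The flap is a grey plate 90 mm long, 86 mm wide and 6 mm thick; when shut the free edge points to the timer's -x, its outer face is 100 mm above the table; standing open, its outer face looks to the timer's +x and up.
- flag (a joint): Rise in m of the overwind pin, steel, 18 mm across, out of the floor of the recess (50 mm above the table): 0 flush. It begins to rise when the crank is turned more than a quarter turn past the release. 8 mm or more means overwound.
- canister: Bystander: lidded steel canister, 110 mm across, 182 mm tall, upright; origin under its centre.
- cup1: Bystander: yellow acrylic cup, 72 mm across, 95 mm tall; origin under its centre.
- cup2: Bystander: another such cup.
- cup3: Bystander: another such cup.
- paddle: Bystander: pale wooden stirring paddle lying flat, 235 mm long along its x, 8 mm thick.
- scoop: Bystander: grey clamshell ice scoop, 185 mm long along its x, 76 mm wide, 75 mm tall.
- soap: Bystander: bar of soap, 70 x 42 x 24 mm, lying on the timer's top near its back between crank and recess; origin under its centre.

How it is judged (in metres and radians):
On the way, in this order (a step that is already met when the one before it is completed fails the run):
1. the crank has been wound past its release and stays wound, still, with nothing of the gripper touching the timer (value of joint crank above 7 rad and velocity of joint crank between -0.2 and 0.2 rad/s and contact force between the fingers and timer below 0.1 N), for 0.3 s.
2. the flap has snapped shut (value of joint flap below 0.03 rad), for 0.2 s.
At the end, for the whole second after the job is handed in: The crank stays wound by its pawl and still (more than 7.0 rad from its start, slower than 0.1 rad/s), the flap is shut to within 0.03 rad, and the overwind pin has risen less than 8 mm (value of joint crank above 7 rad and velocity of joint crank between -0.1 and 0.1 rad/s and value of joint flap below 0.03 rad and value of joint flag below 0.008 m); the robot touches nothing.
It fails at once if the overwind pin rises 8 mm or more (value of joint flag above 0.008 m).
It fails at once if a bystander is moved more than 40 mm (distance of any of canister, cup1, cup2, cup3, paddle, scoop, soap from where it was at the start of the episode above 0.04 m).
It also fails if it takes over 72 s, if anything falls off the work surface, if the arm or the gripper's body presses on something with over 40 N, if the wrist force passes 120 N, or if a joint passes its speed limit or range.

ROBOT

A 6-joint arm with a two-finger parallel gripper is mounted at the origin on the work surface. World frame = base frame: x ahead of the robot, y to its left, z up, the work surface at z = 0. Lengths are in m, angles in degrees, forces in N, time in s.
With the tool pointing down it reaches from about 0.375 to 0.9 m from the base axis. Payload 3.1 kg.
Tool frame: the origin (TCP) lies midway between the tips of the shut fingers; the grasp point (between the pads) lies 19 mm behind it; z points along the fingers, y is the line along which they close (so a half turn about z gives the same grasp; the last joint's range is limited). The gripper opens to 85 mm and grips with 20 to 120 N. Pads are 22 mm wide; open, the fingers measure 114 mm over their backs; the gripper's body (76 mm by 85 mm) begins 54 mm behind the grasp point. The pads swing forward as they close: fully open they stand 13 mm farther back than shut.
Start: joints at [-84.082, 30.224, 82.088, -0, 67.689, -10.227], TCP at [0.174, -0.6, 0.231] pointing down, gripper open.
Joint ranges: [-176.69, 176.69], [-43.24, 126.21], [12.49, 139.97], [-82, 262], [0, 151.66], [-163.58, 163.58]. Speed limits (degrees/s): [159.86, 159.86, 180, 180, 180, 180].

INTERFACE

Orientations are given as [roll, pitch, yaw] about the fixed x, y, z axes, in that order (R = Rz(yaw) Ry(pitch) Rx(roll)).
In Python, from rig import ctrl gives the robot as it stands.
- The arm moves only by the tool drive_tool, never from a script. Its argument "rows" is one flat list of numbers, 7 for each row, row after row: the gripper's target within -1 to 1 (fully open at 1, half-way at 0, shut at -1), then the shift along the tool's x, y, z in cm, then the turn, a rotation vector about the tool's x, y, z in rad. In form: [jaw, x, y, z, ax, ay, az, jaw, x, y, z, ax, ay, az, ...]. A call has 1 to 20 rows; each row shifts and turns the commanded pose from where the row before left it, along the tool's axes as they then stand; what a row does not reach is not made up. A row lasts 1/8 s, in which the tool goes at most 62.5 mm and 10.7 degrees, less where a joint would pass 70% of its speed; a pose out of reach is approached as far as the arm can. A call with a gripper value outside its range is refused whole. The fingers move at their own pace and stop on an object; "force" is the grip in N (left out, the last holds). Time passes only in rows, so rows that do not move let the fingers close. It gives the time, the measured TCP pose, the force, the opening and the grip force at its end, in the units of the state.
- ctrl.state(): the state, without advancing time (a new reading comes with each control period).
- ctrl.capture(name): name is "scene" or "top" or "wrist"; returns (picture, depth): 420x560x3 uint8, blue, green, red; 420x560 float32, m along the optical axis (not along the pixel's ray), 0 where there is no reading.
- ctrl.get_calibration(name): a dict with "fx", "fy", "cx", "cy" (pixels), "rvec" (rotation vector, rad) and "tvec" (3), from world to camera coordinates, as OpenCV has them. Camera axes: x right, y down, z forward; pixel columns grow to the right and rows downward; lengths in m; the calibration is good to about 2 mm. A picture is of the moment at which its call begins: read the wrist's pose just before it. get_calibration takes no time and is no camera call; for the wrist camera it gives the pose at the moment of the call.
- ctrl.sign_off(): hands the job in; it is judged then, once.
The state is a dict: "time": time; "q": joint angles; "joint_velocities": joint speeds; "joint_efforts": joint torques, N m; "position": TCP position; "tcp_rot": TCP orientation; "ft_force": force on the tool from outside, world axes, zero at the start; "ft_torque": the same for the moment, N m; "opening": opening from 0.0 (shut) to 1.0 (fully open); "grip_force": force on a finger pad.
Only numpy, scipy, OpenCV 4.12 (cv2) and the standard library are available. Lean on these libraries where they do the work, as an engineer would, in place of code of your own. Each camera call takes 0.05 s, during which the arm holds its last target. There are 200 camera calls.

## Working session

There is one attempt and no reset: what is moved stays moved. The work goes in short steps, Python scripts to look and compute and a tool call to move; the robot and the scene stay as the last step left them, time stands still between calls to the robot, and variables do not carry over. Pictures are saved under pics/ and viewed, at most 10 in all, crops included, and the job is handed in when it is done.

Besides the shell and the picture viewer there is one more tool, called after "Call:" as name(argument=value, ...) on one line, values as JSON. drive_tool: Moves the arm, as the interface text tells. Its arguments: {"type":"object","properties":{"rows":{"type":"array","items":{"type":"number"}},"force":{"type":"number"}},"required":["rows"]}

```bash
mkdir -p pics
cat > h.py <<'E'
import numpy as np, cv2
from rig import ctrl
def world(name,d,cal=None):
    c=cal or ctrl.get_calibration(name)
    R=cv2.Rodrigues(np.array(c["rvec"],float))[0]; t=np.array(c["tvec"],float)
    v,u=np.mgrid[:d.shape[0],:d.shape[1]]
    P=np.stack([(u-c["cx"])/c["fx"]*d,(v-c["cy"])/c["fy"]*d,d],-1)
    return (P-t)@R
E
python3 - <<'E'
from h import *
print(ctrl.state())
for n in("top","scene"):
    im,d=ctrl.capture(n); cv2.imwrite(f"pics/{n}0.png",im); np.save(f"{n}0.npy",world(n,d))
E
```

```text
{'time': 0.0, 'q': array([-8.40824489e+01,  3.02772901e+01,  8.21563831e+01,  1.49069790e-03,
        6.76896709e+01, -1.02263382e+01]), 'joint_velocities': array([-0.06533067, -0.04610307, -0.0197309 , -0.10341998, -0.01692734,
       -0.03999277]), 'joint_efforts': array([-4.73640557e-04, -4.42357671e+01, -1.78026956e+01, -3.02633362e-04,
        8.34494946e-03, -1.46095040e-06]), 'position': array([ 0.17375207, -0.59961889,  0.23035161]), 'tcp_rot': array([-1.79878860e+02, -2.32541366e-02,  1.61432974e+01]), 'ft_force': array([-1.08002164, -0.21798578, -0.09138021]), 'ft_torque': array([-0.00940906, -0.00243502,  0.04941552]), 'grip_force': 0.0, 'opening': 1.0002529469132413}
```

View pics/top0.png

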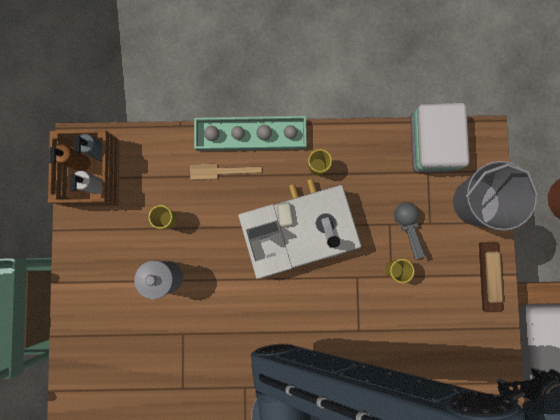

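View pics/scene0.png

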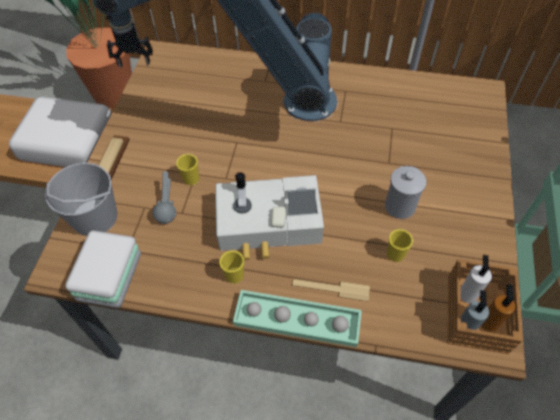

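The top view shows the timer centred near (299,231), the crank hub near (325,224), the knob at (333,242), the recess at (265,240) and the soap at (285,214). There are cups at (320,161), (401,270) and (161,217). Next I'll measure the timer's pose.

Run:
```python
from h import *
W=np.load("top0.npy")
im=cv2.imread("pics/top0.png")
m=np.zeros(W.shape[:2],bool); m[180:285,232:365]=1
z=W[...,2]
s=m&(abs(z-.1)<.012)
n,l,st,_=cv2.connectedComponentsWithStats(s.astype(np.uint8)); k=1+st[1:,4].argmax(); s=l==k
P=W[s]; print(s.sum(),P[:,2].mean())
r=cv2.minAreaRect((P[:,:2]*1000).astype(np.float32)); print(r); print(cv2.boxPoints(r))
kn=m&(z>.165)&(z<.2); K=W[kn]; print("knob",len(K),K.mean(0),K.min(0),K.max(0))
for nm in("scene",):
    V=np.load("scene0.npy"); mm=(V[...,2]>.17)&(V[...,2]<.2)&(np.hypot(V[...,0]-K.mean(0)[0],V[...,1]-K.mean(0)[1])<.06)
    print("knob scene",mm.sum(),V[mm].mean(0))
    c=r[0]; mm=(abs(V[...,2]-.1)<.01)&(np.hypot(V[...,0]-c[0]/1e3,V[...,1]-c[1]/1e3)<.25)
    n,l,st,_=cv2.connectedComponentsWithStats(mm.astype(np.uint8)); k=1+st[1:,4].argmax();print(cv2.minAreaRect((V[l==k][:,:2]*1000).astype(np.float32)))
# flap points
f=m&(z>.105)&(W[...,1]>r[0][1]/1e3+.02); print("flap/hi pts",f.sum()); print(np.c_[W[f]][::6].round(3))
for nm,x0,y0,x1,y1 in(("top0",230,175,370,285),("scene0",205,160,335,260)):
    I=cv2.imread(f"pics/{nm}.png")[y0:y1,x0:x1]; cv2.imwrite(f"pics/{nm}c.png",cv2.resize(I,None,fx=5,fy=5,interpolation=2))
```

```text
5502 0.09876554931594388
((572.4644165039062, -51.63525390625), (200.36085510253906, 330.8368225097656), 15.447465896606445)
[[ 431.84302    81.123886]
 [ 519.963    -237.76146 ]
 [ 713.0858   -184.3944  ]
 [ 624.9658    134.49095 ]]
knob 274 [ 0.54726179 -0.02450085  0.17934386] [ 0.52152684 -0.15925877  0.1651352 ] [0.57603706 0.09536245 0.19048568]
knob scene 25 [0.57016463 0.0231228  0.17769253]
((575.180908203125, -49.510040283203125), (208.6136016845703, 330.2827453613281), 15.39820384979248)
flap/hi pts 770
[[ 0.503  0.     1.387]
 [ 0.503  0.     1.387]
 [ 0.656 -0.018  0.116]
 [ 0.652 -0.003  0.123]
 [ 0.652 -0.021  0.123]
 [ 0.65   0.003  0.121]
 [ 0.65  -0.015  0.121]
 [ 0.647  0.012  0.124]
 [ 0.646 -0.006  0.125]
 [ 0.647 -0.024  0.119]
 [ 0.644 -0.     0.123]
 [ 0.643 -0.018  0.123]
 [ 0.641  0.006  0.118]
 [ 0.641 -0.012  0.117]
 [ 0.64   0.036  0.106]
 [ 0.638 -0.     0.121]
 [ 0.638 -0.018  0.118]
 [ 0.634  0.009  0.127]
 [ 0.634 -0.009  0.124]
 [ 0.635 -0.027  0.114]
 [ 0.632 -0.     0.122]
 [ 0.631 -0.018  0.125]
 [ 0.629  0.006  0.123]
 [ 0.629 -0.012  0.12 ]
 [ 0
[... 1816 characters left out ...]
78]
 [ 0.561  0.029  0.179]
 [ 0.561  0.088  0.153]
 [ 0.56   0.07   0.167]
 [ 0.559  0.052  0.181]
 [ 0.558  0.035  0.182]
 [ 0.557  0.084  0.164]
 [ 0.557  0.066  0.173]
 [ 0.556  0.049  0.182]
 [ 0.555  0.093  0.163]
 [ 0.554  0.075  0.177]
 [ 0.553  0.058  0.181]
 [ 0.553  0.041  0.175]
 [ 0.551  0.086  0.177]
 [ 0.551  0.069  0.179]
 [ 0.551  0.052  0.175]
 [ 0.548  0.095  0.174]
 [ 0.548  0.077  0.182]
 [ 0.548  0.058  0.174]
 [ 0.547  0.041  0.178]
 [ 0.545  0.086  0.181]
 [ 0.545  0.055  0.177]
 [ 0.545  0.038  0.177]
 [ 0.542  0.055  0.173]
 [ 0.539  0.058  0.176]
 [ 0.522 -0.013  0.105]
 [ 0.503  0.     1.387]
 [ 0.475 -0.003  0.106]
 [ 0.503  0.     1.387]
 [ 0.503  0.     1.387]]
```

View pics/scene0c.png

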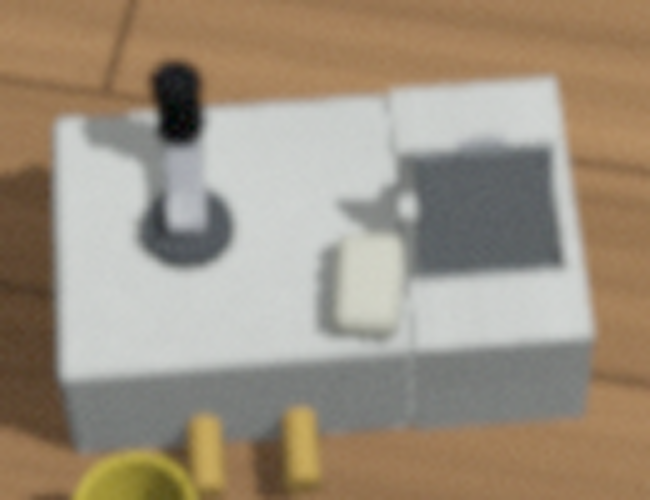

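The crop shows the knob standing towards -x (world). The soap is between the crank and the recess, and the flap is seen edge-on at (405,205), standing open. The timer pose is (0.572, -0.052) with a yaw of 15.4°, and the rectangle fits 200 x 331 mm, which agrees with the given size. That puts the knob at about (0.536, -0.145). I'll move above it.

Call:
drive_tool(rows=[1, 3.9, -2.8, -0.25, 0, 0, 0.001, 1, 3.9, -2.8, -0.25, 0, 0, 0.001, 1, 3.9, -2.8, -0.25, 0, 0, 0.001, 1, 3.9, -2.8, -0.25, 0, 0, 0.001, 1, 3.9, -2.8, -0.25, 0, 0, 0.001, 1, 3.9, -2.8, -0.25, 0, 0, 0.001, 1, 3.9, -2.8, -0.25, 0, 0, 0.001, 1, 3.9, -2.8, -0.25, 0, 0, 0.001, 1, 3.9, -2.8, -0.25, 0, 0, 0.001, 1, 3.9, -2.8, -0.25, 0, 0, 0.001, 1, 3.9, -2.8, -0.25, 0, 0, 0.001, 1, 3.9, -2.8, -0.25, 0, 0, 0.001, 1, 0, 0, 0, 0, 0, 0, 1, 0, 0, 0, 0, 0, 0], force=70)

```text
time: 1.85
position: [0.5319, -0.1494, 0.2608]
tcp_rot: [-180.0, 0.1, 15.5]
ft_force: [0.8, -0.1, 0.4]
opening: 1.001
grip_force: 0.0
```

Run:
```python
from h import *
s=ctrl.state(); print(s["time"],s["position"],s["tcp_rot"],s["ft_force"])
cal=ctrl.get_calibration("wrist")
im,d=ctrl.capture("wrist"); cv2.imwrite("pics/w1.png",im); V=world("wrist",d,cal); np.save("w1.npy",V)
W=np.load("top0.npy")
for A in(W,V):
    m=(abs(A[...,2]-.186)<.006)&(A[...,1]<-.09)&(A[...,1]>-.2)&(abs(A[...,0]-.54)<.06)
    if m.sum()>3:
        p=A[m][:,:2]; print("knob",m.sum(),np.median(p,0),p.min(0),p.max(0))
```

```text
1.85 [ 0.53185135 -0.14935416  0.26083747] [-1.79976876e+02  7.86001300e-02  1.55035747e+01] [ 0.83709078 -0.12766348  0.4125862 ]
knob 93 [ 0.5355332  -0.14410962] [ 0.52152684 -0.15850001] [ 0.54964591 -0.13021598]
knob 1189 [ 0.53867318 -0.14449631] [ 0.52102053 -0.16067421] [ 0.55272891 -0.12893393]
```

View pics/w1.png

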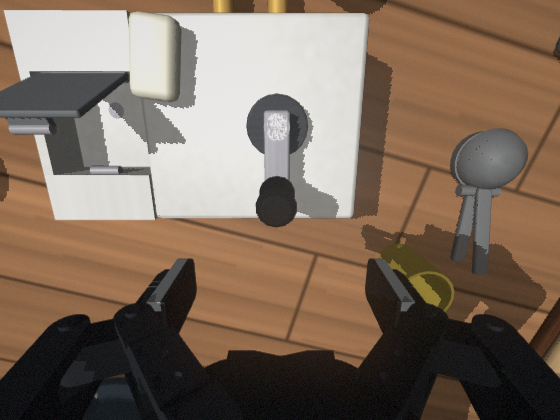

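The wrist view shows the knob at (276,203) and the hub at (277,125), agreeing with the computed knob position (0.537, -0.1445). The flap stands open at left. I'll correct, descend and grip.

Call:
drive_tool(rows=[1, 0.6, -0.35, 0, 0, 0, 0, 1, 0, 0, 2.5, 0, 0, 0, 1, 0, 0, 2.5, 0, 0, 0, 1, 0, 0, 2.5, 0, 0, 0, 1, 0, 0, 2.5, 0, 0, 0, 1, 0, 0, 2.4, 0, 0, 0, 1, 0, 0, 0, 0, 0, 0, -1, 0, 0, 0, 0, 0, 0, -1, 0, 0, 0, 0, 0, 0, -1, 0, 0, 0, 0, 0, 0, -1, 0, 0, 0, 0, 0, 0, -1, 0, 0, 0, 0, 0, 0, -1, 0, 0, 0, 0, 0, 0], force=70)

```text
time: 3.52
position: [0.5376, -0.144, 0.1387]
tcp_rot: [180.0, -0.1, 15.5]
ft_force: [-1.1, 2.0, 5.7]
opening: 0.36
grip_force: 68.0
```

```bash
cat > arc.py <<'E'
# knob offset from start (tool x=+x_t, tool y=-y_t), cm
import numpy as np,sys
a,b,st=map(float,sys.argv[1:])
t=np.radians(np.arange(a,b+.1,st)); x=-6*np.cos(t); y=-6*np.sin(t)
for i in range(len(t)-1): print(round(np.degrees(t[i+1])),round(x[i+1]-x[i],2),round(y[i+1]-y[i],2))
E
python3 arc.py 0 360 20
python3 - <<'E'
from h import *
s=ctrl.state();print(s["ft_force"],s["ft_torque"],s["opening"],s["tcp_rot"])
E
```

```text
20 0.36 -2.05
40 1.04 -1.8
60 1.6 -1.34
80 1.96 -0.71
100 2.08 0.0
120 1.96 0.71
140 1.6 1.34
160 1.04 1.8
180 0.36 2.05
200 -0.36 2.05
220 -1.04 1.8
240 -1.6 1.34
260 -1.96 0.71
280 -2.08 0.0
300 -1.96 -0.71
320 -1.6 -1.34
340 -1.04 -1.8
360 -0.36 -2.05
[-1.10974886  2.03945475  5.68201039] [ 0.34029534  0.19548629 -0.01870832] 0.3597464021184846 [ 1.79992274e+02 -7.24351668e-02  1.54559147e+01]
```

Call:
drive_tool(rows=[-1, 0.36, -2.05, 0, 0, 0, 0, -1, 1.04, -1.8, 0, 0, 0, 0, -1, 1.6, -1.34, 0, 0, 0, 0, -1, 1.96, -0.71, 0, 0, 0, 0, -1, 0, 0, 0, 0, 0, 0, -1, 0, 0, 0, 0, 0, 0])

```text
time: 4.28
position: [0.5677, -0.0747, 0.1387]
tcp_rot: [180.0, 0.2, 15.5]
ft_force: [-5.6, -1.3, 8.2]
opening: 0.354
grip_force: 68.8
```

Call:
drive_tool(rows=[-1, 2.08, 0, 0, 0, 0, 0, -1, 1.96, 0.71, 0, 0, 0, 0, -1, 1.6, 1.34, 0, 0, 0, 0, -1, 1.04, 1.8, 0, 0, 0, 0, -1, 0.36, 2.05, 0, 0, 0, 0, -1, -0.36, 2.05, 0, 0, 0, 0, -1, -1.04, 1.8, 0, 0, 0, 0, -1, -1.6, 1.34, 0, 0, 0, 0, -1, -1.96, 0.71, 0, 0, 0, 0, -1, -2.08, 0, 0, 0, 0, 0, -1, 0, 0, 0, 0, 0, 0, -1, 0, 0, 0, 0, 0, 0])

```text
time: 5.78
position: [0.6041, -0.1873, 0.1388]
tcp_rot: [179.9, -0.4, 15.4]
ft_force: [5.8, 3.1, 0.7]
opening: 0.361
grip_force: 69.7
```

Call:
drive_tool(rows=[-1, -1.96, -0.71, 0, 0, 0, 0, -1, -1.6, -1.34, 0, 0, 0, 0, -1, -1.04, -1.8, 0, 0, 0, 0, -1, -0.36, -2.05, 0, 0, 0, 0, -1, 0.36, -2.05, 0, 0, 0, 0, -1, 1.04, -1.8, 0, 0, 0, 0, -1, 1.6, -1.34, 0, 0, 0, 0, -1, 0, 0, 0, 0, 0, 0, -1, 0, 0, 0, 0, 0, 0])

```text
time: 6.9
position: [0.5509, -0.0876, 0.1387]
tcp_rot: [179.9, 0.2, 15.5]
ft_force: [-4.9, -2.5, 6.9]
opening: 0.359
grip_force: 71.1
```

Call:
drive_tool(rows=[-1, 1.96, -0.71, 0, 0, 0, 0, -1, 2.08, 0, 0, 0, 0, 0, -1, 0, 0, 0, 0, 0, 0, -1, 0, 0, 0, 0, 0, 0])

```text
time: 7.4
position: [0.5869, -0.0685, 0.1386]
tcp_rot: [-179.9, 0.3, 15.5]
ft_force: [-6.6, 0.7, 9.7]
opening: 0.362
grip_force: 71.2
```

Call:
drive_tool(rows=[-1, 1.96, 0.71, 0, 0, 0, 0, -1, 1.6, 1.34, 0, 0, 0, 0, -1, 0, 0, 0, 0, 0, 0, -1, 0, 0, 0, 0, 0, 0])

```text
time: 7.9
position: [0.627, -0.0768, 0.1387]
tcp_rot: [-179.8, 0.2, 15.5]
ft_force: [-5.6, 4.6, 7.5]
opening: 0.362
grip_force: 71.3
```

Call:
drive_tool(rows=[-1, 1.04, 1.8, 0, 0, 0, 0, -1, 0.36, 2.05, 0, 0, 0, 0, -1, 0, 0, 0, 0, 0, 0, -1, 0, 0, 0, 0, 0, 0])

```text
time: 8.4
position: [0.6524, -0.1092, 0.1387]
tcp_rot: [-179.7, -0.0, 15.5]
ft_force: [-0.8, 6.0, 6.4]
opening: 0.365
grip_force: 71.3
```

Call:
drive_tool(rows=[-1, -0.36, 2.05, 0, 0, 0, 0, -1, -1.04, 1.8, 0, 0, 0, 0, -1, 0, 0, 0, 0, 0, 0, -1, 0, 0, 0, 0, 0, 0])

```text
time: 8.9
position: [0.6511, -0.1503, 0.1388]
tcp_rot: [-179.8, -0.2, 15.5]
ft_force: [1.4, 6.2, 3.6]
opening: 0.367
grip_force: 71.2
```

Call:
drive_tool(rows=[-1, -1.6, 1.34, 0, 0, 0, 0, -1, -1.96, 0.71, 0, 0, 0, 0, -1, 0, 0, 0, 0, 0, 0, -1, 0, 0, 0, 0, 0, 0])

```text
time: 9.4
position: [0.6238, -0.1808, 0.1389]
tcp_rot: [180.0, -0.4, 15.4]
ft_force: [5.3, 4.4, 2.7]
opening: 0.358
grip_force: 71.1
```

Call:
drive_tool(rows=[-1, -2.08, 0, 0, 0, 0, 0, -1, -1.96, -0.71, 0, 0, 0, 0, -1, 0, 0, 0, 0, 0, 0, -1, 0, 0, 0, 0, 0, 0])

```text
time: 9.9
position: [0.5738, -0.1835, 0.1385]
tcp_rot: [-179.5, 0.7, 15.5]
ft_force: [-16.8, 4.1, 16.9]
opening: 0.36
grip_force: 72.3
```

The load has reversed, pushing forward, which looks like the release kick. I'll hold and read again.

Call:
drive_tool(rows=[-1, 0, 0, 0, 0, 0, 0, -1, 0, 0, 0, 0, 0, 0])

```text
time: 10.15
position: [0.5719, -0.1828, 0.1385]
tcp_rot: [-179.3, 0.8, 15.5]
ft_force: [-19.0, 5.1, 17.4]
opening: 0.354
grip_force: 72.6
```

Call:
drive_tool(rows=[-1, -0.86, -0.6, 0, 0, 0, 0, -1, 0, 0, 0, 0, 0, 0])

```text
time: 10.4
position: [0.5647, -0.1792, 0.1386]
tcp_rot: [-179.5, 0.5, 15.5]
ft_force: [-11.9, 5.9, 14.6]
opening: 0.358
grip_force: 72.3
```

Call:
drive_tool(rows=[-1, -0.74, -0.74, 0, 0, 0, 0, -1, 0, 0, 0, 0, 0, 0])

```text
time: 10.65
position: [0.5593, -0.1755, 0.1387]
tcp_rot: [-179.8, 0.1, 15.4]
ft_force: [-3.8, 4.5, 7.9]
opening: 0.362
grip_force: 71.9
```

Call:
drive_tool(rows=[-1, -0.32, -0.4, 0, 0, 0, 0, -1, 0, 0, 0, 0, 0, 0])

```text
time: 10.9
position: [0.557, -0.1736, 0.1388]
tcp_rot: [-180.0, -0.1, 15.4]
ft_force: [-1.8, 2.7, 5.8]
opening: 0.357
grip_force: 71.7
```

The forward push has died away. The crank is about 30–60° past release, so I'll let go and lift.

Call:
drive_tool(rows=[1, 0, 0, 0, 0, 0, 0, 1, 0, 0, 0, 0, 0, 0, 1, 0, 0, 0, 0, 0, 0, 1, 0, 0, 0, 0, 0, 0, 1, 0, 0, -2.5, 0, 0, 0, 1, 0, 0, -2.5, 0, 0, 0, 1, 0, 0, -2.5, 0, 0, 0, 1, 0, 0, -2.5, 0, 0, 0, 1, 0, 0, -2.5, 0, 0, 0, 1, 0, 0, 0, 0, 0, 0, 1, 0, 0, 0, 0, 0, 0, 1, 0, 0, 0, 0, 0, 0])

```text
time: 12.4
position: [0.5561, -0.1745, 0.2608]
tcp_rot: [-179.9, 0.1, 15.5]
ft_force: [-0.0, -0.5, 0.1]
opening: 1.001
grip_force: 0.0
```

Run:
```python
from h import *
s=ctrl.state(); print(s["time"],s["position"],s["ft_force"])
cal=ctrl.get_calibration("wrist")
im,d=ctrl.capture("wrist"); cv2.imwrite("pics/w2.png",im); V=world("wrist",d,cal)
ax=np.array([.5954,-.128]); yt=np.array([-.266,.964]); xt=np.array([.964,.266])
for A in(V,world("top",ctrl.capture("top")[1])):
    m=(abs(A[...,2]-.186)<.007)&(np.hypot(A[...,0]-ax[0],A[...,1]-ax[1])<.085)
    if m.sum()>3:
        p=A[m][:,:2]; p=np.median(p,0); v=p-ax; print(m.sum(),p,np.degrees(np.arctan2(v@yt,-(v@xt)))%360)
    c=np.array([.5725,-.0516]); q=A[...,:2]-c; X=q@xt;Y=q@yt
    m=(Y>.06)&(Y<.15)&(X>-.06)&(X<.08)&(A[...,2]>.11)&(A[...,2]<.3)
    print("flap",m.sum())
    if m.sum()>20:
        k=np.polyfit(A[m][:,2],X[m],1); print(k,A[m][:,2].max(),X[m].min(),X[m].max(),Y[m].min(),Y[m].max())
```

```text
12.4 [ 0.55607984 -0.174451    0.26079484] [-0.03052418 -0.49177772  0.11333899]
1204 [ 0.55595849 -0.17198805] 327.3066861549433
flap 3564
[-0.50301159  0.10126602] 0.1822757706088743 -0.002280073411952508 0.04517373365716658 0.06038443749576345 0.14544756612413592
flap 360
[-0.51342342  0.1020238 ] 0.18692025344104707 -0.00352940439057277 0.044111252299693926 0.06234022801729319 0.14812429002594885
```

View pics/w2.png

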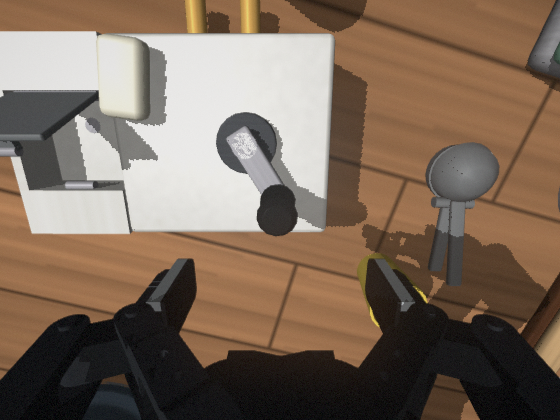

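The crank stays at 327° + 360° with nothing holding it. The flap stands at about 63°, with its edge at z 0.18. Next I'll shut the fingers and go behind the flap on its +x side.

Call:
drive_tool(rows=[-1, 1.42, -2.74, 0, 0, 0, 0, -1, 1.42, -2.74, 0, 0, 0, 0, -1, 1.42, -2.74, 0, 0, 0, 0, -1, 1.42, -2.74, 0, 0, 0, 0, -1, 1.42, -2.74, 0, 0, 0, 0, -1, 1.42, -2.74, 0, 0, 0, 0, -1, 1.42, -2.74, 0, 0, 0, 0, -1, 1.42, -2.74, 0, 0, 0, 0, -1, 0, 0, 3.2, 0, 0, 0, -1, 0, 0, 3.2, 0, 0, 0, -1, 0, 0, 3.1, 0, 0, 0, -1, 0, 0, 0, 0, 0, 0])

```text
time: 14.0
position: [0.6056, 0.0669, 0.1643]
tcp_rot: [-179.9, 0.4, 15.5]
ft_force: [0.1, -0.1, 0.2]
opening: 0.005
grip_force: 0.0
```

Call:
drive_tool(rows=[-1, -2, 0, 0, 0, 0, 0, -1, -2, 0, 0, 0, 0, 0, -1, -1.15, 0, 0.9, 0, 0, 0, -1, -0.9, 0, 0.85, 0, 0, 0, -1, -0.8, 0, 1.0, 0, 0, 0, -1, -0.57, 0, 1.1, 0, 0, 0, -1, 0, 0, 0, 0, 0, 0])

```text
time: 14.88
position: [0.5352, 0.047, 0.1274]
tcp_rot: [-179.9, 0.2, 15.4]
ft_force: [0.5, -1.3, 0.4]
opening: -0.002
grip_force: 0.0
```

Call:
drive_tool(rows=[-1, -0.37, 0, 1.2, 0, 0, 0, -1, -0.16, 0, 1.0, 0, 0, 0, -1, 0, 0, 0.5, 0, 0, 0, -1, 0, 0, 0.4, 0, 0, 0, -1, 0, 0, 0.4, 0, 0, 0, -1, 0, 0, 0, 0, 0, 0])

```text
time: 15.62
position: [0.5311, 0.0455, 0.099]
tcp_rot: [179.9, -0.1, 15.5]
ft_force: [-9.8, -0.1, 40.8]
opening: 0.002
grip_force: 20.4
```

Tip height is 0.099 with 41 N pressing, so the flap should be shut. I'll retreat and check.

Call:
drive_tool(rows=[-1, 0, 0, -2, 0, 0, 0, -1, 0, 0, -4, 0, 0, 0, -1, 0, 0, -4, 0, 0, 0, -1, -2, 0, -4, 0, 0, 0, -1, -2, 0, 0, 0, 0, 0, -1, 0, 0, 0, 0, 0, 0])

```text
time: 16.38
position: [0.4915, 0.035, 0.234]
tcp_rot: [-180.0, 0.0, 15.4]
ft_force: [-0.2, -0.5, 0.8]
opening: 0.001
grip_force: 0.0
```

Run:
```python
from h import *
s=ctrl.state(); print(s["time"],s["position"],s["ft_force"])
xt=np.array([.964,.266]);yt=np.array([-.266,.964])
cal=ctrl.get_calibration("wrist")
im,d=ctrl.capture("wrist"); cv2.imwrite("pics/w3.png",im)
A=world("wrist",d,cal); q=A[...,:2]-np.array([.5725,-.0516]); X=q@xt;Y=q@yt
m=(Y>.07)&(Y<.14)&(X>-.035)&(X<.035)&(A[...,2]<.15)
print(m.sum(),np.polyfit(X[m],A[m][:,2],1),A[m][:,2].min(),A[m][:,2].max())
m=(X>-.09)&(X<-.06)&(Y>.07)&(Y<.14)&(A[...,2]<.15);print("top rim",m.sum(),np.median(A[m][:,2]))
```

```text
16.375 [0.49152387 0.0349836  0.23399075] [-0.18936711 -0.47862237  0.75311131]
5890 [0.00138662 0.09847742] 0.09570622207547433 0.10136256056021072
top rim 1961 0.09865450168440502
```

View pics/w3.png

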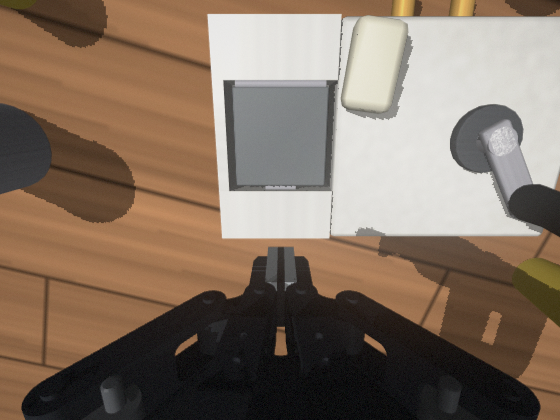

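The flap at (280,136) is flush, with a slope of 0.001, level with the rim. The crank is still wound and the gripper is clear of everything.

```bash
python3 -c "
from rig import ctrl
print(ctrl.sign_off())"
```

```text
the job is handed in; nothing more can be done
None
```

I wound the crank past its release to about 687° (12.0 rad), where it stayed put when let go, then snapped the flap shut flush and handed the job in; the result has not come back, and I did not measure the overwind pin or the bystanders directly.

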